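# Hold the spring jaw of a dish clamp open for loading

### The job

I want to load a culture dish into the dish clamp, but somebody left the square sample pot on its bed, between the guide rods in the jaw's way: stand the pot upright in the white tray first. Then draw the sliding jaw back (it has a black knob for that) until its pointer is level with the pointer of the rider on the scale, and keep holding it there so that I can lay the dish in; the job ends with you still holding it, because the springs would shut the jaw, and never let it snap back. Leave the rider where it is set, keep the pot upright, and do not disturb the dishes, bottles, tweezers and timer standing around.

Things in the scene. Friction and masses are not known exactly. Their poses are not given: they have to be found in the camera images.
- dish_clamp: spring-jaw dish clamp fixed on the desk, up to 0.25 rad askew: base plate 270 x 146 mm, top 10 mm above the desk; two 11 mm guide rods along it, axes at y = +-40 mm, 22 mm high. Origin: centre of the underside; x lengthwise from the front end block (x -134 to -120 mm, 32 mm high) to the fixed jaw (x +100 to +133, 34 mm high), y to the side with the scale rail (y +68, 26 mm high), z up
- clamp_jaw (a joint): travel of the sliding jaw (grey block 40 x 98 mm, top 34 mm above the desk) along the rods, in m: 0 = shut, as it starts, with the block between x = +27 and +67 mm in the clamp's frame; it grows, up to 0.095, as the jaw is drawn along the clamp's -x. Springs shut it: about 3 N at 0, 8 N at 0.085; it snaps shut if let go
- knob_grip (a point): middle of the black round fluted pull knob on the sliding jaw, on its axis, 61.5 mm above the desk: the height to grip it. Knob 26 mm across, 27 mm tall, from 47 to 74 mm above the desk, on a 12 mm steel stem; it does not turn. It lies at x = +47 mm minus the travel, y = 0 in the clamp's frame, and moves with the jaw
- jaw_pointer (a point): tip of the flat steel arrow-head pointer that sticks out of the sliding jaw's scale side (y = +57.5 mm in the clamp's frame, 30 mm above the desk)
- rider_pointer (a point): tip of the like pointer on the rider, facing the jaw's; the pointers are level when the two tips have the same x in the clamp's frame; the x of the point's axes is the clamp's x
- rider (a joint): where the rider is set: a dark steel saddle 14 mm long with a thumb screw (top 41 mm above the desk), clamped on the scale rail. It reads, in m, the jaw travel at which the two pointers are level (0.060 to 0.088). It stays put unless pushed with more than about 12 N
- sample_pot: square plastic sample pot, its push-on lid stays on: body 42 x 48 mm, 44 mm tall, lid 46 x 52 mm, 53 mm tall in all, 35 to 80 g. It stands on the clamp's base plate between the rods in front of the sliding jaw, within 0.15 rad in line with the clamp. Origin: centre of its underside; x is across its narrower width, z up
- tray: white open instrument tray fixed on the desk, left or right of the clamp: 212 x 200 mm outside, walls 2 mm thick and 68 mm high, floor 3 mm thick. Origin: centre of its underside; the part with x below +25 mm in its frame is empty, beyond lie three flat swab packets (6 mm)
- petri_dish: culture dish, 61 mm across, 16 mm high, waiting beside the clamp on the side away from the scale; one of the bystanders, not to be disturbed; origin at the centre of its underside
- tweezers: steel tweezers, 127 mm long, lying beside the clamp on that same side; one of the bystanders, not to be disturbed; origin at the centre of its underside
- violet_bottle: dropper bottle, 32 mm across, 99 mm tall, at the back left; one of the bystanders, not to be disturbed; origin at the centre of its underside
- blue_bottle: dropper bottle, 32 mm across, 99 mm tall, at the back left; one of the bystanders, not to be disturbed; origin at the centre of its underside
- amber_bottle: dropper bottle, 32 mm across, 99 mm tall, at the back left; one of the bystanders, not to be disturbed; origin at the centre of its underside
- timer: round kitchen-type timer, 62 mm across, 37 mm high, at the back left; one of the bystanders, not to be disturbed; origin at the centre of its underside
- pink_dish: culture dish, 61 mm across, 16 mm high, at the back right; one of the bystanders, not to be disturbed; origin at the centre of its underside
Not all that is in view belongs to the job. Leave any brown or purple look-alike of the sample_pot alone.

How it is judged:
On the way, in this order (a step that is already met when the one before it is completed fails the run):
1. the pot stands upright in the tray and has been let go (x of sample_pot in the frame of tray between -0.08 and 0.08 m and y of sample_pot in the frame of tray between -0.074 and 0.074 m and z of sample_pot in the frame of tray below 0.02 m and angle between sample_pot's own z axis and vertical below 0.2 rad and linear speed of sample_pot below 0.03 m/s and contact force between the fingers and sample_pot below 0.05 N), for 0.2 s.
2. the jaw is held by the fingers with the two pointers level (x of jaw_pointer in the frame of rider_pointer between -0.004 and 0.004 m and velocity of joint clamp_jaw between -0.01 and 0.01 m/s and contact force between the fingers and clamp_jaw above 1 N), for 0.3 s.
At the end, for the whole second after the job is handed in: The pot stands upright (within 0.2 rad) and untouched on the floor of the tray; the fingers bear on the jaw (its knob) with more than 1 N, the jaw is still (under 10 mm/s), and its pointer is level with the rider's within 4 mm along the clamp (all of step 1 and all of step 2); the arm keeps its last pose, push and grip.
It fails at once if the jaw snaps back (shuts faster than 0.25 m/s) (velocity of joint clamp_jaw below -0.25 m/s).
It fails at once if the rider is shifted by more than 3 mm from its setting (distance of rider_pointer from where it was at the start of the episode above 0.003 m).
It fails at once if the pot is tipped by more than 0.6 rad (angle between sample_pot's own z axis and vertical above 0.6 rad).
It fails at once if a bystander is shifted by more than 25 mm or tipped over (distance of any of petri_dish, tweezers, violet_bottle, blue_bottle, amber_bottle, timer, pink_dish from where it was at the start of the episode above 0.025 m or angle between any of petri_dish, tweezers, violet_bottle, blue_bottle, amber_bottle, timer, pink_dish's own z axis and vertical above 0.6 rad).
It also fails if it takes over 46 s, if anything falls off the work surface, if the arm or the gripper's body presses on something with over 40 N, if the wrist force passes 120 N, or if a joint passes its speed limit or range.

### The arm

A 6-joint arm with a two-finger parallel gripper is mounted at the origin on a cart in front of the work surface, level with it; the furniture and walls round the work are solid. World frame = base frame: x ahead of the robot, y to its left, z up, the work surface at z = 0. Lengths are in m, angles in rad, forces in N, time in s.
With the tool pointing down it reaches from about 0.275 to 0.75 m from the base axis. Payload 10.2 kg.
Tool frame: the origin (TCP) lies midway between the tips of the shut fingers; the grasp point (between the pads) lies 19 mm behind it; z points along the fingers, y is the line along which they close (so a half turn about z gives the same grasp; the last joint's range is limited). The gripper opens to 88 mm and grips with 3 to 60 N. Pads are 18 mm wide; open, the fingers measure 123 mm over their backs; the gripper's body (75 mm by 187 mm) begins 45 mm behind the grasp point.
Start: joints at [-1.564, 0.313, 1.498, -0, 1.331, -0.223], TCP at [0.12, -0.511, 0.239] pointing down, gripper open.
Joint ranges: [-2.94, 2.94], [-0.97, 2.17], [0.19, 2.56], [-1.23, 4.37], [0.02, 3.11], [-2.88, 2.88]. Speed limits (rad/s): [2.39, 2.39, 3.01, 3.14, 3.14, 3.14].

### API

Orientations are given as [roll, pitch, yaw] about the fixed x, y, z axes, in that order (R = Rz(yaw) Ry(pitch) Rx(roll)).
In Python, from bench import env, optics, spotter gives the robot as it stands. The module is installed in compiled form; this text tells all that it offers.
- The arm moves only by the tool servo_tool, never from a script. Its argument "commands" is a list of rows, each a list of 3 entries, a list of its own where there are three numbers: the shift along the tool's x, y, z in cm, then the turn about the tool's z in rad, then the finger opening in cm, from 0 to 8.81. A call has 1 to 20 rows; each row shifts and turns the commanded pose from where the row before left it, along the tool's axes as they then stand; what a row does not reach is not made up. A row lasts 1/10 s, in which the tool goes at most 50 mm and 8.59 degrees, less where a joint would pass 70% of its speed; a pose out of reach is approached as far as the arm can. A call is refused whole if a number of a shift passes 5 or a number of a turn 0.15, either way. A call with a gripper value outside its range is refused whole. The fingers move at their own pace and stop on an object; "squeeze" is the grip in N (left out, the last holds). Time passes only in rows, so rows that do not move let the fingers close. It gives the time, the measured TCP pose, the force, the opening and the grip force at its end, in the units of the state.
- env.sense(): the state, without advancing time (a new reading comes with each control period).
- optics.camera(name): name is "scene" or "top" or "wrist"; returns a dict with "image" (420x560x3 uint8, blue, green, red), "K" (3x3 intrinsics, pixels), "eye" and "orientation" of the camera in the world; the wrist camera has in their place "tool_from_camera" (4x4, takes a point from camera to tool coordinates, whose origin is the TCP and whose axes are the flange's). Camera axes: x right, y up, looking along -z (the intrinsics and any distortion apply to the point x, -y, -z); pixel columns grow to the right and rows downward; lengths in m; the calibration is good to about 2 mm. A picture is of the moment at which its call begins: read the wrist's pose just before it. There is no depth.
- env.sign_off(): hands the job in; it is judged then, once.
Trained networks look in the newest picture that a camera, given by its name, has taken for a name from the list of things; names that differ only in an ending like _2 or _b are one class to them, and where a whole thing is asked for, a point or a joint stands for the part that bears it (a point fixed in the world has none). Each returns a list of dicts, best first, with "score" (0 to 1); they miss things now and then, are a little off and sometimes report something else, mostly with a low value. They report only what shows in the picture. A call takes as long as a camera call. They do not tell look-alikes from the thing itself.
- spotter.spot_in(query, camera): "rect" ([centre column, centre row, width, height] in pixels, round what is visible of it).
- spotter.silhouettes(query, camera): "mask" (420x560 bool, what is visible of it) and "rect" ([centre column, centre row, width, height] in pixels, round what is visible of it).
The state is a dict: "time": time; "qpos": joint angles; "dq": joint speeds; "effort": joint torques, N m; "position": TCP position; "eef_rot": TCP orientation; "contact_force": force on the tool from outside, world axes, zero at the start; "wrist_torque": the same for the moment, N m; "opening": finger opening in m; "grip_force": force on a finger pad.
Only numpy, scipy, OpenCV 4.12 (cv2) and the standard library are available. Lean on these libraries where they do the work, as an engineer would, in place of code of your own. Each camera call takes 0.05 s, during which the arm holds its last target. There are 200 camera calls.

## Working session

There is one attempt and no reset: what is moved stays moved. The work goes in short steps, Python scripts to look and compute and a tool call to move; the robot and the scene stay as the last step left them, time stands still between calls to the robot, and variables do not carry over. Pictures are saved under pics/ and viewed, at most 10 in all, crops included, and the job is handed in when it is done.

Besides the shell and the picture viewer there is one more tool, called after "Call:" by a JSON object that holds its "method" and its "body". servo_tool: Moves the arm, as the interface text tells. Its arguments: {"type":"object","properties":{"commands":{"type":"array","items":{"type":"array"}},"squeeze":{"type":"number"}},"required":["commands"]}

```bash
mkdir -p pics; python3 - <<'E'
from bench import env,optics,spotter
import cv2,numpy as np
print(env.sense())
ims=[]
for c in("scene","top"):
    d=optics.camera(c);print(c,d['K'],d['eye'],d['orientation'],[k for k in d]);cv2.imwrite(f"pics/{c}0.png",d['image'])
    for q in("dish_clamp","clamp_jaw","knob_grip","jaw_pointer","rider_pointer","rider","sample_pot","tray"):
        print(q,[(np.round(r['rect']).astype(int).tolist(),round(r['score'],2)) for r in spotter.spot_in(q,c)][:3])
d=optics.camera("wrist");print(d['tool_from_camera'],d['K'])
E
```

```text
{'time': 0.0, 'qpos': array([-1.56434942e+00,  3.13443783e-01,  1.49844756e+00, -1.65367178e-05,
        1.33095909e+00, -2.23370586e-01]), 'dq': array([-9.23541237e-04,  5.96153230e-05, -6.51661116e-04,  7.66253647e-04,
       -1.10283889e-03, -1.26368211e-03]), 'effort': array([-5.54859835e-04, -4.02199781e+01, -2.52273452e+01,  6.93617156e-02,
        3.51983216e-02, -7.38807944e-05]), 'position': array([ 0.11959251, -0.51094799,  0.2381603 ]), 'eef_rot': array([-3.14036257e+00, -2.62959854e-04,  2.29821267e-01]), 'contact_force': array([-0.35007083, -0.32773753, -1.13100231]), 'wrist_torque': array([-0.0479812 ,  0.02095247,  0.08721888]), 'grip_force': 0.0, 'opening': 0.08824312621757253}
scene [[393.31960119   0.         281.21723889]
 [  0.         393.31960119 211.6859723 ]
 [  0.           0.           1.        ]] [-0.09240816  0.46698959  0.43800426] [ 1.15567998  0.00560437 -2.14487583] ['image', 'K', 'eye', 'orientation']
dish_clamp [([325, 251, 116, 74], 0.77)]
clamp_jaw [([309, 228, 42, 27], 0.58)]
knob_grip [([310, 228, 45, 37], 0.84)]
jaw_pointer [([310, 226, 44, 36]
[... 520 characters left out ...]
, 24], 0.97), ([388, 167, 24, 19], 0.57)]
knob_grip [([294, 214, 36, 17], 0.74)]
jaw_pointer [([297, 211, 40, 18], 0.77), ([170, 166, 25, 23], 0.62)]
rider_pointer []
rider []
sample_pot [([232, 254, 22, 15], 0.87), ([239, 222, 26, 19], 0.7), ([290, 249, 17, 18], 0.57)]
tray [([406, 227, 83, 86], 0.86)]
[[-3.34830978e-04  9.66113245e-01  2.58118357e-01  6.62332190e-02]
 [ 9.99999784e-01  4.69287422e-04 -4.59300489e-04 -1.79882083e-03]
 [-5.64867984e-04  2.58118148e-01 -9.66113194e-01 -1.46137095e-01]
 [ 0.00000000e+00  0.00000000e+00  0.00000000e+00  1.00000000e+00]] [[315.11719814   0.         280.1658173 ]
 [  0.         315.11719814 210.26402061]
 [  0.           0.           1.        ]]
```

```bash
python3 - <<'E'
import cv2
a=cv2.imread("pics/top0.png")
cv2.imwrite("pics/top0c.png",cv2.resize(a[130:320,160:460],None,fx=2.66,fy=2.66,interpolation=cv2.INTER_CUBIC))
E
```

```text
(no output)
```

View pics/top0c.png

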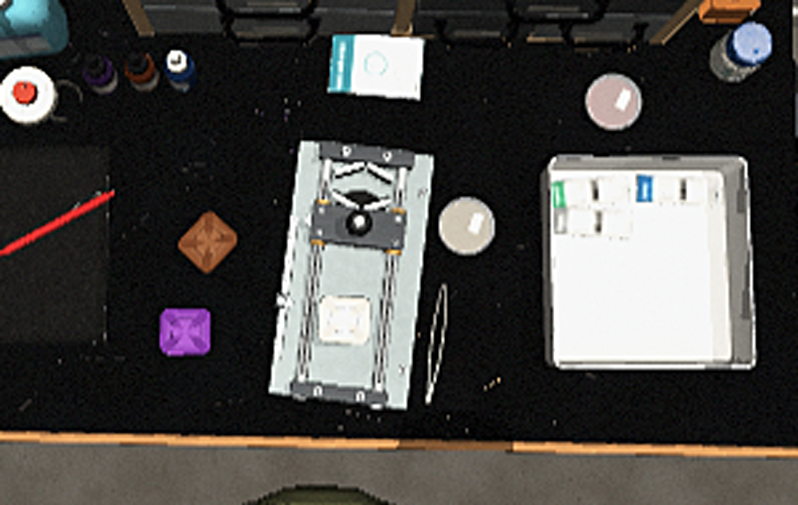

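View pics/scene0.png

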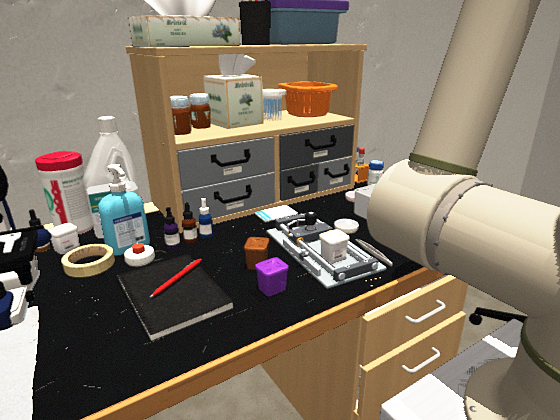

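The white pot at crop (345,320), standing on the clamp bed between the rods, is the sample pot. The brown one (208,241) and purple one (185,332) stand off the clamp and are look-alikes. The scale rail is on the left (rider near 285,298), the tray is on the right with its packets at the far end, and the knob is at (359,221).

```bash
cat > h.py <<'E'
from bench import env,optics,spotter
import cv2,numpy as np
from scipy.spatial.transform import Rotation as R
def campose(d,s=None):
    if 'eye' in d: return R.from_euler('xyz',d['orientation']).as_matrix(),np.array(d['eye'])
    T=R.from_euler('xyz',s['eef_rot']).as_matrix();M=d['tool_from_camera']
    return T@M[:3,:3],T@M[:3,3]+s['position']
def px2w(d,uv,z,s=None):
    Rm,e=campose(d,s);K=d['K'];uv=np.atleast_2d(uv).astype(float)
    r=np.c_[(uv[:,0]-K[0,2])/K[0,0],-(uv[:,1]-K[1,2])/K[1,1],-np.ones(len(uv))]@Rm.T
    return e+r*((z-e[2])/r[:,2])[:,None]
def w2px(d,P,s=None):
    Rm,e=campose(d,s);K=d['K'];c=(np.atleast_2d(P)-e)@Rm
    return np.c_[K[0,2]+K[0,0]*c[:,0]/-c[:,2],K[1,2]+K[1,1]*c[:,1]/c[:,2]]
E
python3 - <<'E'
from h import *
d=optics.camera("top")
f=lambda p,z:print(np.round(px2w(d,np.array(p)/2.66+[160,130],z)[:,:2],3).tolist())
c=px2w(d,np.array([(302,142),(434,156),(407,408),(270,393)])/2.66+[160,130],.01)
print(c.round(3),c.mean(0),np.arctan2(*(c[0]+c[1]-c[2]-c[3])[[1,0]]))
f([(550,157),(745,157),(755,367),(548,367)],.068)
f([(359,221)],.074);f([(345,320)],.063);f([(283,298)],.04)
f([(467,225),(445,288),(430,402)],.01)
print(px2w(d,[[276,202]],0))
E
```

```text
[[ 0.65   0.029  0.01 ]
 [ 0.637 -0.113  0.01 ]
 [ 0.37  -0.087  0.01 ]
 [ 0.383  0.056  0.01 ]] [ 0.50985138 -0.02845641  0.01      ] -0.0997158762488937
[[0.628, -0.227], [0.632, -0.426], [0.419, -0.43], [0.415, -0.223]]
[[0.557, -0.032]]
[[0.458, -0.02]]
[[0.48, 0.044]]
[[0.563, -0.148], [0.496, -0.125], [0.377, -0.111]]
[[0.59742485 0.02092619 0.        ]]
```

Call:
{"method": "servo_tool", "body": {"commands": [[[3.15,-2.86,0],0,7],[[3.15,-2.86,0],0,7],[[3.15,-2.86,0],0,7],[[3.15,-2.86,0],0,7],[[3.15,-2.86,0],0,7],[[3.15,-2.86,0],0,7],[[3.15,-2.86,0],0,7],[[3.15,-2.86,0],0,7],[[3.15,-2.86,0],0,7],[[3.15,-2.86,0],0,7],[[3.15,-2.86,0],0,7],[[3.15,-2.86,0],0,7],[[3.15,-2.86,0],0,7],[[3.15,-2.86,0],0,7],[[0,0,0],-0.15,7],[[0,0,0],-0.15,7],[[0,0,0],-0.15,7],[[0,0,0],-0.15,7],[[0,0,0],-0.15,7],[[0,0,0],-0.15,7]]}}

```text
time: 3.0
position: [0.4578, -0.0209, 0.2388]
eef_rot: [3.141, -0.0, 1.136]
contact_force: [-0.5, -0.2, 0.4]
opening: 0.0696
grip_force: 0.0
```

Call:
{"method": "servo_tool", "body": {"commands": [[[0,0,0],-0.15,7],[[0,0,0],-0.15,7],[[0,0,0],-0.04,7],[[0,0,0],0,7],[[0,0,0],0,7]]}}

```text
time: 3.5
position: [0.4578, -0.0209, 0.2388]
eef_rot: [3.142, -0.0, 1.468]
contact_force: [-0.3, 0.0, -0.2]
opening: 0.0703
grip_force: 0.0
```

```bash
python3 - <<'E'
from h import *
s=env.sense();d=optics.camera("wrist");print(s['time'],s['position'],s['eef_rot'],s['qpos'],s['opening'])
for q in("sample_pot","knob_grip","rider"):
    r=spotter.silhouettes(q,"wrist")[:2];print(q,[(x['rect'],x['score']) for x in r])
cv2.imwrite("pics/w1.png",d['image'])
E
```

```text
3.5 [ 0.45777401 -0.02088001  0.23875014] [ 3.14151077e+00 -3.87508165e-06  1.46838998e+00] [-3.02189887e-01  1.65011932e-01  1.68654274e+00  2.08650679e-05
  1.28995850e+00 -1.99789326e-01] 0.07029084762748831
sample_pot [([250.0, 30.4, 53.3, 57.7], 0.95), ([351.0, 34.0, 66.4, 68.1], 0.82)]
knob_grip [([374.9, 184.0, 54.5, 95.0], 0.63)]
rider [([293.4, 124.8, 11.7, 14.3], 0.67)]
```

View pics/w1.png

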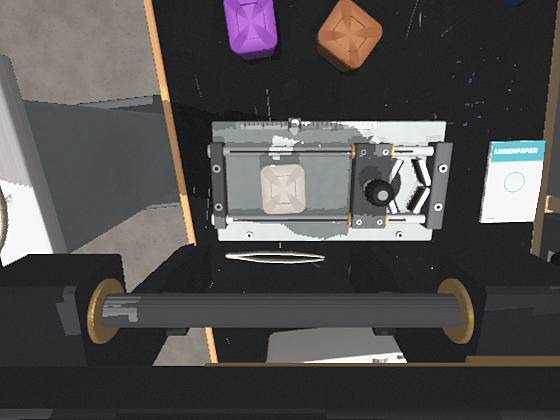

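The pot's lid is at (283,188), the knob at (378,191) and the rider at (294,125). The look-alikes are at the top of the image, clear of the work.

```bash
python3 - <<'E'
from h import *
s=env.sense();d=optics.camera("wrist")
im=d['image'];cv2.imwrite("pics/w2.png",cv2.resize(im[110:250,200:460],None,fx=3,fy=3,interpolation=cv2.INTER_CUBIC))
print(px2w(d,[[283,188]],.063,s),px2w(d,[[378,190]],.074,s))
print(px2w(d,[[212,122],[446,122],[432,241],[219,241]],.01,s).round(4))
T=np.array([.510,-.0285,0]);Rz=R.from_euler('z',-.1).as_matrix()
print(w2px(d,[T+Rz@np.array(p) for p in([.135,.073,.01],[-.135,.073,.01],[-.135,-.073,.01],[.135,-.073,.01],[.047,0,.074])],s).round(1))
E
```

```text
[[ 0.46084838 -0.01557984  0.063     ]] [[ 0.55562816 -0.02518628  0.074     ]]
[[ 0.387   0.0589  0.01  ]
 [ 0.6536  0.0316  0.01  ]
 [ 0.6409 -0.1127  0.01  ]
 [ 0.373  -0.0853  0.01  ]]
[[444.2 123.1]
 [208.7 123.5]
 [215.7 243.1]
 [428.9 242.7]
 [379.3 197.6]]
```

View pics/w2.png

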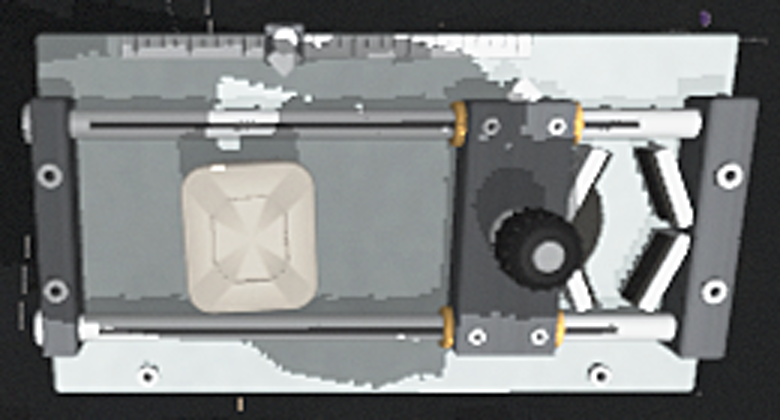

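Call:
{"method": "servo_tool", "body": {"commands": [[[0.3,0.4,4],0,7],[[0,0,4],0,7],[[0,0,4],0,7],[[0,0,4],0,7],[[0,0,3],0,7],[[0,0,1.3],0,7],[[0,0,1.0],0,7],[[0,0,0],0,7],[[0,0,0],0,5.5],[[0,0,0],0,5],[[0,0,0],0,4.5],[[0,0,0],0,4],[[0,0,0],0,3.5],[[0,0,0],0,3.5],[[0,0,0],0,3.5]], "squeeze": 15}}

```text
time: 5.25
position: [0.4624, -0.0184, 0.0262]
eef_rot: [3.141, 0.0, 1.47]
contact_force: [-1.3, 0.6, 5.9]
opening: 0.0425
grip_force: 15.0
```

Call:
{"method": "servo_tool", "body": {"commands": [[[0,0,-2],0,3.5],[[0,0,-3.5],0,3.5],[[0,0,-3.5],0,3.5],[[0,0,-3],0,3.5],[[-1.5,0.3,0],0,3.5],[[-3,0.6,0],0,3.5],[[-3,0.6,0],0,3.5],[[-3,0.6,0],0,3.5],[[-3,0.6,0],0,3.5],[[-3,0.6,0],0,3.5],[[-3,0.6,0],0,3.5],[[-3,0.6,0],0,3.5],[[-3,0.6,0],0,3.5],[[-3,0.6,0],0,3.5],[[-1.9,0.2,0],0,3.5],[[0,0,0],0,3.5]]}}

```text
time: 6.85
position: [0.4896, -0.3285, 0.145]
eef_rot: [-3.141, -0.0, 1.468]
contact_force: [-1.1, 1.1, -1.2]
opening: 0.043
grip_force: 14.7
```

```bash
python3 - <<'E'
from h import *
s=env.sense();d=optics.camera("top");print(s['position'],s['opening'],s['grip_force'])
w=optics.camera("wrist")
cv2.imwrite("pics/m1.png",np.hstack([cv2.resize(d['image'][130:310,300:480],(420,420)),cv2.resize(w['image'],(380,420))]))
E
```

```text
[ 0.48961525 -0.32853012  0.14502509] 0.04295362702454623 14.736241883947514
```

View pics/m1.png

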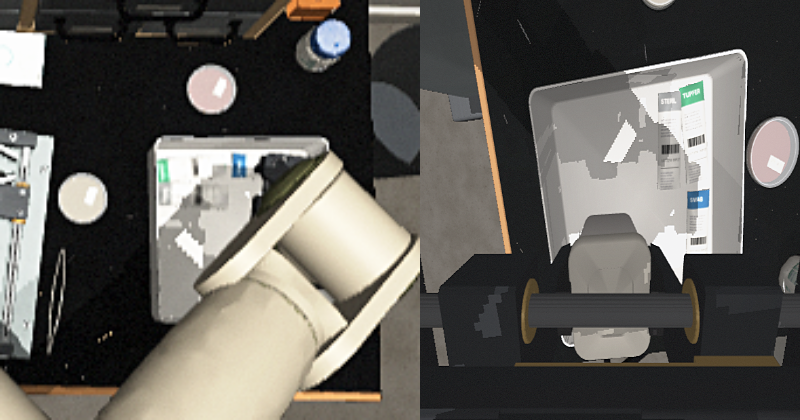

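The pot is held upright between the fingers (right half, ~610,290), over the empty part of the tray and clear of the packets.

Call:
{"method": "servo_tool", "body": {"commands": [[[0,0,3],0,3.5],[[0,0,3.5],0,3.5],[[0,0,3],0,3.5],[[0,0,1.5],0,3.5],[[0,0,1],0,3.5],[[0,0,0.3],0,3.5],[[0,0,0.15],0,3.5],[[0,0,0],0,3.5]]}}

```text
time: 7.75
position: [0.4905, -0.327, 0.0222]
eef_rot: [3.14, 0.001, 1.47]
contact_force: [0.1, -0.3, -0.1]
opening: 0.0425
grip_force: 14.7
```

Call:
{"method": "servo_tool", "body": {"commands": [[[0,0,0.15],0,3.5],[[0,0,0.1],0,3.5],[[0,0,0],0,3.5],[[0,0,0],0,3.5]]}}

```text
time: 8.15
position: [0.4902, -0.3268, 0.0189]
eef_rot: [3.141, 0.0, 1.47]
contact_force: [0.1, 0.1, -0.2]
opening: 0.0428
grip_force: 14.8
```

Call:
{"method": "servo_tool", "body": {"commands": [[[0,0,0.1],0,3.5],[[0,0,0],0,3.5],[[0,0,0],0,4.6],[[0,0,0],0,5.2],[[0,0,0],0,6],[[0,0,0],0,6],[[0,0,0],0,6],[[0,0,-1],0,6],[[0,0,-2],0,6],[[0,0,-4],0,6],[[0,0,-5],0,6],[[0,0,-3],0,6],[[0,0,0],0,6]]}}

```text
time: 9.45
position: [0.4914, -0.3279, 0.1731]
eef_rot: [3.135, 0.006, 1.47]
contact_force: [-0.1, -0.2, -1.1]
opening: 0.0598
grip_force: 0.0
```

```bash
python3 - <<'E'
from h import *
s=env.sense();w=optics.camera("wrist");print(s['position'],s['eef_rot'],s['opening'])
cv2.imwrite("pics/m2.png",w['image'])
E
```

```text
[ 0.49140303 -0.32789116  0.17312724] [3.13464976 0.00565559 1.46990017] 0.059756126829666474
```

View pics/m2.png

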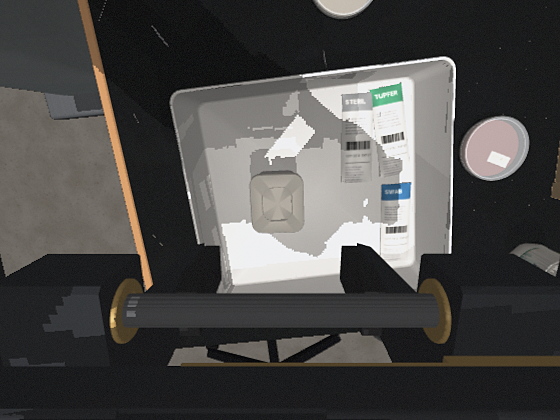

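The pot stands upright in the tray at (276,202), well clear of the packets. Next, the knob.

Call:
{"method": "servo_tool", "body": {"commands": [[[1.5,0.2,-2],0,6],[[3,0.38,0],0,6],[[3,0.38,0],0,6],[[3,0.38,0],0,6],[[3,0.38,0],0,6],[[3,0.38,0],0,6],[[3,0.38,0],0,6],[[3,0.38,0],0,6],[[3,0.38,0],0,6],[[3,0.38,0],0,6],[[1.6,0.2,0],0,6],[[0,0,0],0,6],[[0,0,0],0,6]]}}

```text
time: 10.8
position: [0.5582, -0.0318, 0.1873]
eef_rot: [-3.141, 0.0, 1.47]
contact_force: [-0.7, -0.4, 0.5]
opening: 0.0599
grip_force: 0.0
```

```bash
python3 - <<'E'
from h import *
s=env.sense();d=optics.camera("wrist");print(s['position'],s['eef_rot'])
for q in ("knob_grip","rider","jaw_pointer","rider_pointer"):print(q,[(x['rect'],x['score']) for x in spotter.spot_in(q,"wrist")[:2]])
cl=np.array([.512,-.0277,0]);Rz=R.from_euler('z',-.102).as_matrix()
for p in([.047,0,.074],[-.135,.073,.01],[.135,.073,.01],[.135,-.073,.01],[-.024,.06,.03]):print(p,w2px(d,cl+Rz@np.array(p),s).round(1))
cv2.imwrite("pics/w3.png",cv2.resize(d['image'][90:290,100:380],None,fx=2.85,fy=2.85,interpolation=cv2.INTER_CUBIC))
E
```

```text
[ 0.55822837 -0.03179214  0.1872738 ] [-3.14073780e+00  2.52619878e-04  1.46979826e+00]
knob_grip [([288.3, 192.7, 64.6, 106.2], 0.66)]
rider [([189.4, 124.8, 15.2, 18.6], 0.7)]
jaw_pointer [([287.5, 190.2, 58.0, 107.3], 0.74)]
rider_pointer [([190.3, 124.0, 17.5, 19.2], 0.55)]
[0.047, 0, 0.074] [[281.4 209.1]]
[-0.135, 0.073, 0.01] [[ 97.2 121. ]]
[0.135, 0.073, 0.01] [[370.5 121.2]]
[0.135, -0.073, 0.01] [[360.7 258.2]]
[-0.024, 0.06, 0.03] [[205.7 135.2]]
```

View pics/w3.png

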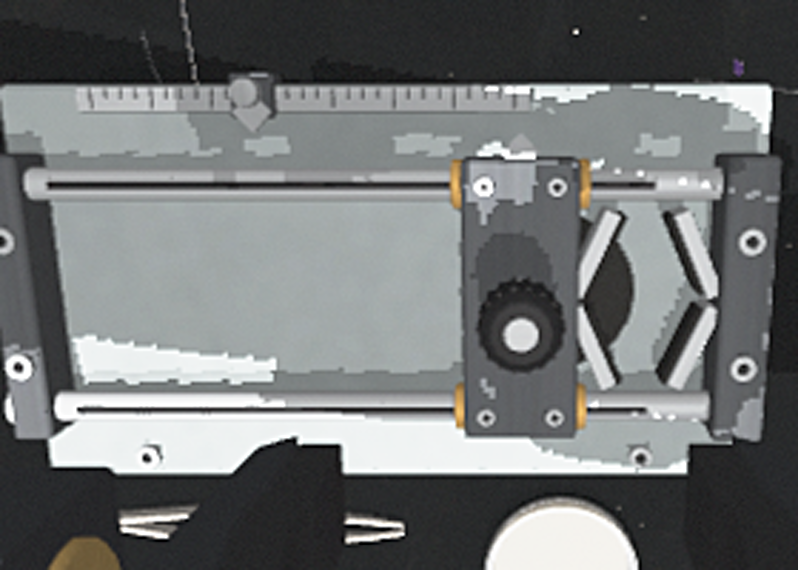

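```bash
python3 - <<'E'
from h import *
s=env.sense();d=optics.camera("wrist")
a,b=px2w(d,[[282.1,136.7],[187.7,136.0]],.03,s);print(a,b,np.linalg.norm(a-b))
print(px2w(d,[[282.8,205.8]],.074,s))
E
```

```text
[0.5656687  0.02556694 0.03      ] [0.47755925 0.03528383 0.03      ] 0.08864363433238083
[[ 0.56038646 -0.03002326  0.074     ]]
```

Call:
{"method": "servo_tool", "body": {"commands": [[[0.2,0.1,4],0,6],[[0,0,4],0,6],[[0,0,3.5],0,6],[[0,0,2],0,6],[[0,0,1],0,6],[[0,0,0],0,6],[[0,0,0],0,4],[[0,0,0],0,3.2],[[0,0,0],0,2.6],[[0,0,0],0,2],[[0,0,0],0,1.5],[[0,0,0],0,1.5],[[0,0,0],0,1.5]], "squeeze": 30}}

```text
time: 12.4
position: [0.5602, -0.0293, 0.0431]
eef_rot: [3.14, 0.0, 1.47]
contact_force: [3.0, 0.6, 2.1]
opening: 0.0246
grip_force: 30.0
```

Call:
{"method": "servo_tool", "body": {"commands": [[[0,-0.3,0],0,1.5],[[0,-0.6,0],0,1.5],[[0,-0.7,0],0,1.5],[[0,-0.8,0],0,1.5],[[0,-0.8,0],0,1.5],[[0,-0.8,0],0,1.5],[[0,-0.8,0],0,1.5],[[0,-0.8,0],0,1.5],[[0,-0.8,0],0,1.5],[[0,-0.8,0],0,1.5],[[0,-0.5,0],0,1.5],[[0,-0.3,0],0,1.5],[[0,0,0],0,1.5],[[0,0,0],0,1.5]]}}

```text
time: 13.8
position: [0.4804, -0.0212, 0.0431]
eef_rot: [3.139, 0.0, 1.47]
contact_force: [7.6, 1.0, 2.3]
opening: 0.0244
grip_force: 30.0
```

```bash
python3 - <<'E'
from h import *
s=env.sense();d=optics.camera("wrist");print(s['position'],s['eef_rot'],s['contact_force'],s['opening'])
cl=np.array([.513,-.0265,0]);Rz=R.from_euler('z',-.102).as_matrix()
for x in(-.03,-.04):print(w2px(d,cl+Rz@np.array([x,.06,.03]),s).round(1))
u,v=w2px(d,cl+Rz@np.array([-.035,.06,.03]),s)[0].astype(int);u0,v0=max(u-65,0),max(v-50,0);print(u0,v0)
cv2.imwrite("pics/w4.png",cv2.resize(d['image'][v0:v0+100,u0:u0+130],None,fx=6,fy=6,interpolation=cv2.INTER_CUBIC))
E
```

```text
[ 0.48043909 -0.02123754  0.04312495] [3.13913454e+00 2.37837515e-04 1.46958839e+00] [7.62794418 1.02021387 2.30441854] 0.024438921685613887
[[286.8 146.1]]
[[266.6 146.1]]
211 96
```

View pics/w4.png

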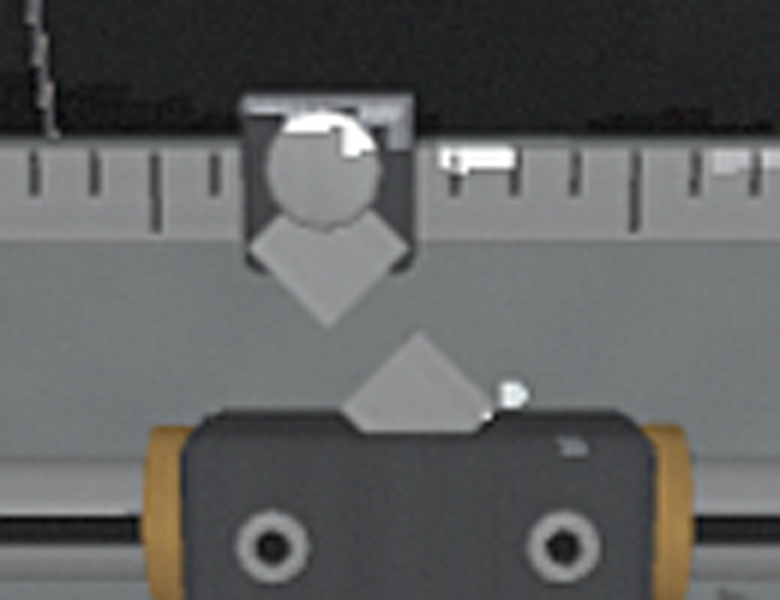

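Rider tip at crop (329,327), jaw tip at (419,333): 15 px, so about 7.5 mm still to draw.

Call:
{"method": "servo_tool", "body": {"commands": [[[0,-0.25,0],0,1.5],[[0,-0.3,0],0,1.5],[[0,-0.2,0],0,1.5],[[0,0,0],0,1.5],[[0,0,0],0,1.5],[[0,0,0],0,1.5],[[0,0,0],0,1.5]]}}

```text
time: 14.55
position: [0.4732, -0.0205, 0.0431]
eef_rot: [3.139, 0.0, 1.47]
contact_force: [7.4, 0.1, 1.9]
opening: 0.0244
grip_force: 30.0
```

```bash
python3 - <<'E'
from h import *
s=env.sense();d=optics.camera("wrist");print(s['position'],s['contact_force'],s['time'])
cv2.imwrite("pics/w5.png",cv2.resize(d['image'][96:196,211:341],None,fx=6,fy=6,interpolation=cv2.INTER_CUBIC))
E
```

```text
[ 0.47315432 -0.0205016   0.04313827] [7.44581649 0.13066694 1.94846883] 14.55
```

View pics/w5.png

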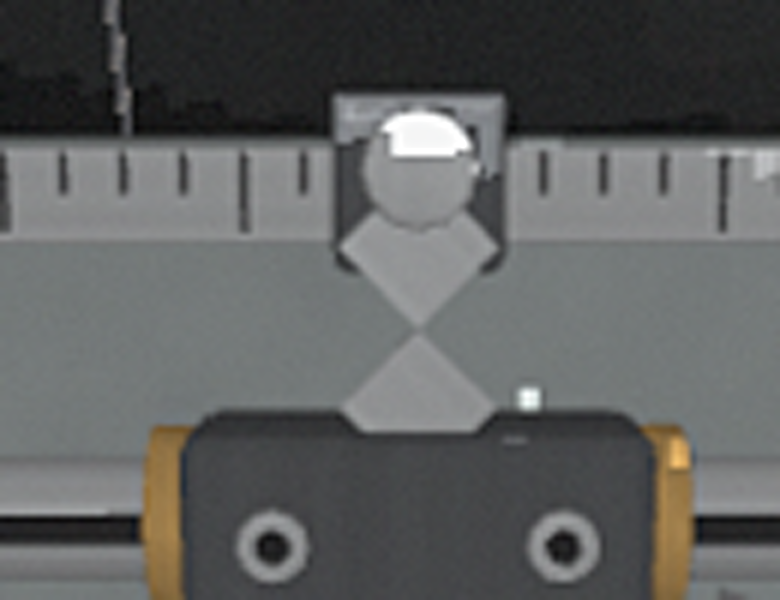

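The two tips now meet at crop (419,330), so the pointers are level. It has been held still for about 0.4 s, and I'll hand in after a short extra hold.

Call:
{"method": "servo_tool", "body": {"commands": [[[0,0,0],0,1.5],[[0,0,0],0,1.5],[[0,0,0],0,1.5],[[0,0,0],0,1.5],[[0,0,0],0,1.5]]}}

```text
time: 15.1
position: [0.4731, -0.0205, 0.0431]
eef_rot: [3.139, 0.0, 1.47]
contact_force: [8.2, 1.3, 1.7]
opening: 0.0241
grip_force: 30.0
```

```bash
python3 -c "
from bench import env
print(env.sign_off())"
```

```text
the job is handed in; nothing more can be done
None
```

The pot stands upright in the tray, and I handed the job in at about 15 s with the gripper still holding the jaw level with the rider's pointer; the sign-off gave no verdict.

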